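Clamp a drive case with a short-swing ratchet lever

TASK

The black drive case sits half out of the hold-down fixture: push it along its channel fully home against the stop. Then clamp it with the red-knobbed lever, which is now raised out of its teeth: press it down, swing it clockwise (seen from above) as far as its two posts let it, lift it, swing it back and so on in short strokes, until the foot holds the case firmly but does not crush it. Finish with the lever down in its teeth and let go, and leave the dish, the tub and the screwdriver where they are.

Things in the scene. Friction and masses are not known exactly. Their poses are not given: they have to be found in the camera images.
- fixture: Grey hold-down fixture screwed to the bench; origin on the bench under its upright clamp screw, z up. Base 128 x 180 mm, 8 mm thick. A 66 mm channel runs along its y between rails 14 mm high; the case goes home towards +y, open end at -y. Column at x 45 to 77 mm; overhanging arm with its top 72 mm high; two guard posts, 10 mm thick, 108 mm high, at x -19, y +35 and -35 mm.
- channel_end (a point): Middle of the stop's face at the floor of the channel (8 mm above the bench), at the fixture's y = +27 mm. The case is home when its end touches this face; its centre is then at the fixture's y = -29 mm, its free end at -85 mm. The stop is 18 mm high and rigid.
- drive_case: Black external drive case, 62 x 112 x 24 mm, about 0.2 kg; origin at the centre of its underside, y along its length. Lies loose on the channel floor (top 32 mm above the bench), 30 to 50 mm short of home, with about 2 mm of play sideways. Slides with 1 to 2 N when its -y end is pushed.
- foot: Clamp foot, steel with rubber underneath, 32 x 28 mm, on the screw axis under the overhanging arm; origin in the middle of its underside. It moves only up and down: 6 mm down per radian of clockwise turn of the screw (steep thread). At the start it is 8 to 12 mm above the case's top. Once it touches, its force grows steeply, by some 15 to 20 N per mm of screw travel.
- pivot (a point): Point on the upright screw axis, 121 mm above the bench: level with knob_mid when the lever is seated in the teeth.
- knob_mid (a point): Middle of the lever's red knob, a barrel 22 mm wide, 30 mm high, 75 mm from the screw axis. Lever seated (it starts about 10 mm higher): knob's underside 106 mm, middle 121 mm above the bench. The knob spins freely on its pin, so it can be gripped from above and led along the arc without turning the gripper. The lever's blade is springy: the knob gives about 0.8 mm per N.
- lever (a joint): Swing, rad: 0 when it points along the fixture's -x, positive clockwise from above (knob at x = -75 cos q, y = +75 sin q mm); posts stop it at -0.8, +0.8. In the screw's 12 teeth (4 degrees of play) + tightens, - loosens. Force along the arc at the knob: about 6 N steady for the first 1.4 rad or more, till the foot touches, then rising; firm is 3 N above that steady force, 4.5 N above is too much.
- lift (a joint): Height of the lever above its seat, m: 0 seated in the teeth, 0.011 fully up. It starts raised, out of the teeth, and stays at whatever height it is left; pushing it up or down takes about 3 N. Raised by 8 mm or more it swings free and the screw stays put. Pressed down upon a tooth it stops up to 7 mm high until it is swung a little; below 0.002 it is seated.
- screw_dish: Round steel dish of small screws, 85 mm wide, 18 mm high, loose beside the fixture; origin at the centre of its underside.
- flux_tub: Amber tub with a black lid, 47 mm wide, 29 mm high, loose beside the fixture; origin at the centre of its underside.
- screwdriver: Red precision screwdriver, 142 mm long, 12 mm thick, lying loose beside the fixture; origin at its middle, on its underside.
Things that resemble listed ones, but are neither listed nor needed, are in the scene too. There is more than one size of the drive_case; the one meant has the size given above.

How it is judged:
By the outcome, as a careful person would: the job done as asked, in the order asked, and still so for the second after the job is handed in, with the robot touching nothing.
It also fails if it takes over 70 s, if anything falls off the work surface, if the arm or the gripper's body presses on something with over 40 N, if the wrist force passes 120 N, or if a joint passes its speed limit or range.

ROBOT

A 6-joint arm with a two-finger parallel gripper is mounted at the origin on a cart in front of the work surface, level with it; the furniture and walls round the work are solid. World frame = base frame: x ahead of the robot, y to its left, z up, the work surface at z = 0. Lengths are in mm, angles in degrees, forces in N, time in s.
With the tool pointing down it reaches from about 375 to 925 mm from the base axis. Payload 5.7 kg.
Tool frame: the origin (TCP) lies at the very end of the fingers, on their centre line; the grasp point (between the pads) lies 19 mm behind it; z points along the fingers, y is the direction in which the jaws open and shut (so a half turn about z gives the same grasp; the last joint's range is limited). The gripper opens to 88 mm and grips with 3 to 60 N. Pads are 20 mm wide; open, the fingers measure 115 mm over their backs; the gripper's body (75 mm by 178 mm) begins 61 mm behind the grasp point.
Start: joints at [68.176, 20.558, 86.54, -0, 72.909, -6.595], TCP at [157.602, 578.899, 222.623] pointing down, gripper open.
Joint ranges: [-170.27, 170.27], [-57.76, 135], [12.27, 136.19], [-55.21, 235.2], [11.17, 155.16], [-170.74, 170.74]. Speed limits (degrees/s): [136.94, 136.94, 180, 180, 180, 180].

INTERFACE

Orientations are given as [roll, pitch, yaw] about the fixed x, y, z axes, in that order (R = Rz(yaw) Ry(pitch) Rx(roll)).
In Python, from station import sensors, cams, arm gives the robot as it stands.
- The arm moves only by the tool play_rows, never from a script. Its argument "plan" is a list of rows, each an object of numbers: "tx", "ty", "tz": the shift along the tool's x, y, z normalised to -1 to 1, where 1 is 4 cm; "roll": the turn about the tool's z normalised to -1 to 1, where 1 is pi rad; "fingers": the opening, from 0 (shut) to 1 (fully open). In form: [{"tx": .., "ty": .., "tz": .., "roll": .., "fingers": ..}, ...]. A call has 1 to 20 rows; each row shifts and turns the commanded pose from where the row before left it, along the tool's axes as they then stand; what a row does not reach is not made up. A row lasts 1/12 s, in which the tool goes at most 41.7 mm and 7.16 degrees, less where a joint would pass 70% of its speed; a pose out of reach is approached as far as the arm can. A call with a number of a shift or a turn outside -1 to 1 is refused whole. A call with a gripper value outside its range is refused whole. The fingers move at their own pace and stop on an object; "grip_force" is the grip in N (left out, the last holds). Time passes only in rows, so rows that do not move let the fingers close. It gives the time, the measured TCP pose, the force and the opening at its end, in the units of the state.
- sensors.get_state(): the state, without advancing time (a new reading comes with each control period).
- cams.snapshot(name): name is "side" or "top" or "wrist"; returns a dict with "img" (384x512x3 uint8, red, green, blue), "depth" (384x512 float32, mm along the optical axis (not along the pixel's ray), 0 where there is no reading), "fx", "fy", "cx", "cy" (pixels), "k1" (the pictures are not rectified: a ray, as slopes to the right and down, at radius r is drawn at 1 + k1 r^2 times it, then the intrinsics apply), "cam_to_world" (4x4, takes a point from camera to world coordinates). Camera axes: x right, y up, looking along -z (the intrinsics and any distortion apply to the point x, -y, -z); pixel columns grow to the right and rows downward; lengths in mm; the calibration is good to about 2 mm. A picture is of the moment at which its call begins.
- arm.job_done(): hands the job in, once; it reports no verdict.
The state is a dict: "time": time; "joint_pos": joint angles; "qvel": joint speeds; "effort": joint torques, N m; "eef_pos": TCP position; "orientation": TCP orientation; "ft_force": force on the tool from outside, world axes, zero at the start; "torque": the same for the moment, N m; "opening": finger opening in mm.
Only numpy, scipy, OpenCV 4.12 (cv2) and the standard library are available. Lean on these libraries where they do the work, as an engineer would, in place of code of your own. Each camera call takes 0.05 s, during which the arm holds its last target. There are 200 camera calls.

## Working session

There is one attempt and no reset: what is moved stays moved. The work goes in short steps, Python scripts to look and compute and a tool call to move; the robot and the scene stay as the last step left them, time stands still between calls to the robot, and variables do not carry over. Pictures are saved under pics/ and viewed, about 8 in all and at most 12, crops included, and the job is handed in when it is done.

Besides the shell and the picture viewer there is one more tool, called after "Request:" as name(argument=value, ...) on one line, values as JSON. play_rows: Moves the arm, as the interface text tells. Its arguments: {"type":"object","properties":{"plan":{"type":"array"},"grip_force":{"type":"number"}},"required":["plan"]}

```bash
mkdir -p pics; ls
python3 - <<'E'
from station import sensors, cams, arm
import cv2,pickle
print(sensors.get_state())
for n in("top","side"):
    s=cams.snapshot(n); pickle.dump(s,open(f"{n}0.pkl","wb")); cv2.imwrite(f"pics/{n}0.png",s["img"][:,:,::-1])
    print(n,s["fx"],s["cx"],s["cy"],s["k1"],s["cam_to_world"].round(3))
E
```

```text
pics
{'time': 0.0, 'joint_pos': array([ 6.81758668e+01,  2.05977260e+01,  8.65990051e+01, -5.10387278e-04,
        7.29107759e+01, -6.59420357e+00]), 'qvel': array([-0.00910145, -0.02163663, -0.07090619,  0.01758844,  0.00920308,
        0.00027167]), 'effort': array([-9.47864601e-05, -5.15389895e+01, -2.70715731e+01,  6.75887684e-02,
        3.52244417e-02, -1.51586460e-04]), 'eef_pos': array([157.35509097, 578.26216592, 221.81168347]), 'orientation': array([-1.79893148e+02, -1.18613869e-02,  1.64770210e+02]), 'ft_force': array([-0.84108244,  0.76927965,  0.40303981]), 'torque': array([-0.06202492,  0.02112641, -0.03682007]), 'opening': 87.76432665683605}
top 451.26313139346115 248.93129114808895 189.7440627454603 -0.01795517535296115 [[ 6.00000e-03  9.97000e-01 -7.20000e-02  4.02744e+02]
 [-1.00000e+00  5.00000e-03 -1.50000e-02 -8.72890e+01]
 [-1.50000e-02  7.20000e-02  9.97000e-01  9.28690e+02]
 [ 0.00000e+00  0.00000e+00  0.00000e+00  1.00000e+00]]
side 346.7615804776184 256.2800793123006 189.81387819216656 -0.030824027296516506 [[-9.86000e-01  1.18000e-01 -1.15000e-01  3.67422e+02]
 [-1.65000e-01 -7.01000e-01  6.94000e-01  5.25993e+02]
 [ 2.00000e-03  7.03000e-01  7.11000e-01  6.91219e+02]
 [ 0.00000e+00  0.00000e+00  0.00000e+00  1.00000e+00]]
```

View pics/top0.png

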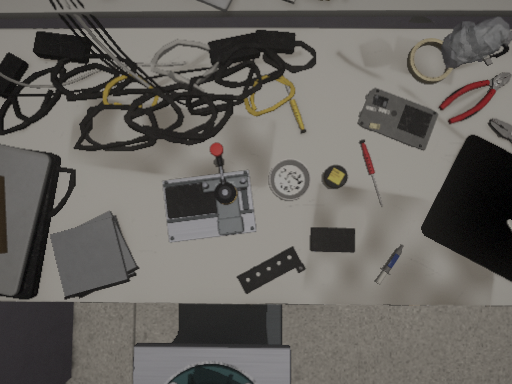

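View pics/side0.png

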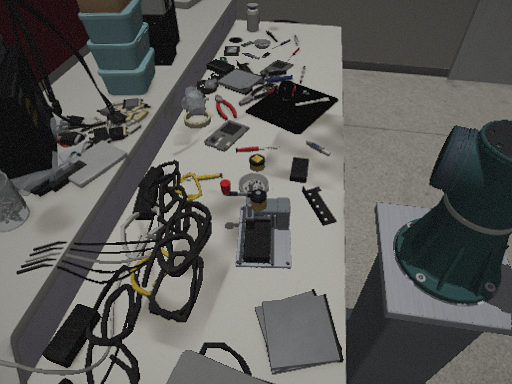

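The top view shows the fixture at about (210,205), with the knob at (217,149), the screw at (225,193) and the open end to image left. The dish is at (289,180), the tub at (335,177) and the screwdriver at (371,172).

```bash
cat > h.py <<'E'
import numpy as np,cv2,pickle
def ray(s,u,v):
    xd,yd=(u-s["cx"])/s["fx"],(v-s["cy"])/s["fy"]
    x,y=xd,yd
    for _ in range(8):
        f=1+s["k1"]*(x*x+y*y); x,y=xd/f,yd/f
    T=s["cam_to_world"]; d=T[:3,:3]@np.array([x,-y,-1.]); return T[:3,3],d
def plane(s,u,v,z):
    o,d=ray(s,u,v); return (o+d*(z-o[2])/d[2])
def dep(s,u,v):
    o,d=ray(s,u,v); return o+d*s["depth"][int(round(v)),int(round(u))]
def proj(s,p):
    T=s["cam_to_world"]; q=T[:3,:3].T@(np.array(p,float)-T[:3,3]); x,y=q[0]/-q[2],-q[1]/-q[2]
    f=1+s["k1"]*(x*x+y*y); return np.array([s["fx"]*x*f+s["cx"],s["fy"]*y*f+s["cy"]])
def tri(s1,a,s2,b):
    o1,d1=ray(s1,*a);o2,d2=ray(s2,*b)
    k=np.linalg.lstsq(np.c_[d1,-d2],o2-o1,rcond=None)[0]
    p,q=o1+d1*k[0],o2+d2*k[1]; return (p+q)/2,np.linalg.norm(p-q)
def redblobs(s,amin=20):
    i=s["img"].astype(int); m=((i[...,0]>110)&(i[...,1]<0.45*i[...,0])&(i[...,2]<0.45*i[...,0])).astype(np.uint8)
    n,l,st,c=cv2.connectedComponentsWithStats(m); return [(c[k].round(1),st[k]) for k in range(1,n) if st[k][4]>amin]
E
python3 - <<'E'
from h import *
t=pickle.load(open("top0.pkl","rb"));s=pickle.load(open("side0.pkl","rb"))
for n,x in(("t",t),("s",s)):
    for c,st in redblobs(x): print(n,c,st,dep(x,*c).round(1))
a=cv2.resize(t["img"][130:250,150:270],None,fx=5,fy=5,interpolation=cv2.INTER_CUBIC)
b=cv2.resize(s["img"][165:285,210:310],None,fx=5,fy=5,interpolation=cv2.INTER_CUBIC)
cv2.imwrite("pics/c1.png",a[...,::-1]);cv2.imwrite("pics/c2.png",b[...,::-1])
E
```

```text
t [463.7  91.4] [442  81  47  27 173] [ 674.9 -515.8   11.8]
t [474.5 107.4] [451  89  44  33 179] [ 642.1 -538.2    9.2]
t [216.1 148.9] [210 143  13  13 115] [530.3 -17.6 148.4]
t [368.  158.3] [363 143  11  30  83] [ 534.9 -316.7    9.7]
s [231.  107.6] [225 101  11  14  35] [ 634.5 -527.3   15.5]
s [220.  109.6] [217 102   9  16  33] [ 669.4 -504.8   17.5]
s [248.6 148.1] [239 147  19   3  27] [ 531.3 -314.2   11.5]
s [224.8 182.9] [220 180  10   7  52] [529.1 -15.5 146.2]
```

View pics/c1.png

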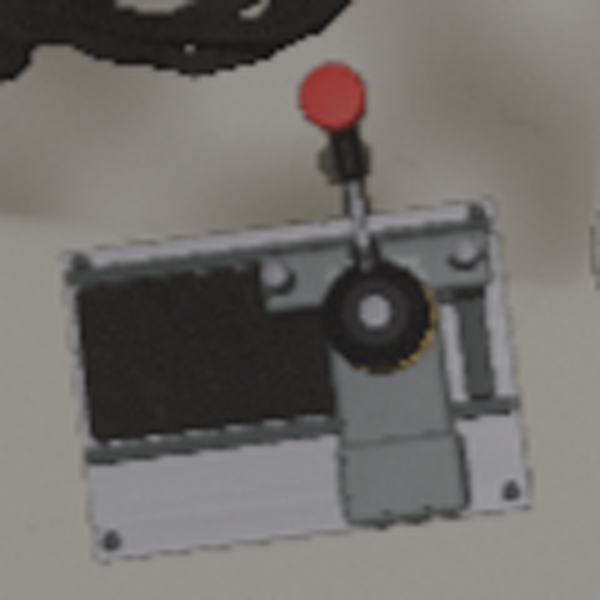

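View pics/c2.png

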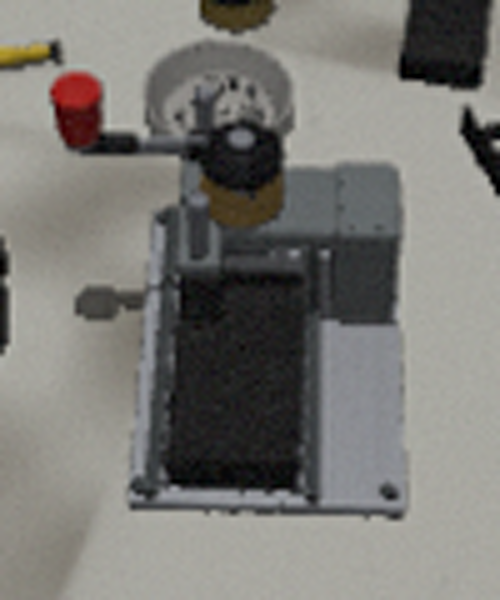

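Run:
```python
from h import *
t=pickle.load(open("top0.pkl","rb"));s=pickle.load(open("side0.pkl","rb"))
P=lambda u,v,z:plane(t,150+u/5-.4,130+v/5-.4,z)
S=lambda u,v,z:plane(s,210+u/5-.4,165+v/5-.4,z)
A,B,C,D=[P(*c,8)for c in((65,255),(492,203),(530,507),(100,560))]
print("corners",A,B,C,D,[np.linalg.norm(x-y).round(1) for x,y in((A,B),(B,C),(C,D),(D,A))])
pm,pp=P(277,275,108),P(466,252,108); print("posts",pm,pp,np.linalg.norm(pm-pp))
ey=(B-A)/np.linalg.norm(B-A)+(C-D)/np.linalg.norm(C-D)+0; ey/=np.linalg.norm(ey)
yp=(pp-pm)/np.linalg.norm(pp-pm)
print("yaw base,post",[np.degrees(np.arctan2(-e[0],e[1])) for e in(ey,yp)])
ex=np.array([ey[1],-ey[0],0]); 
O=(pm+pp)/2+19*ex; print("O from posts",O)
print("hub",P(375,312,135),dep(t,150+375/5,130+312/5))
k,e=tri(t,(216.1,148.9),s,(224.8,182.9));print("knob tri",k,e)
L=lambda p:np.array([(p-O)@ex,(p-O)@ey]).round(1)
for n,p in dict(A=A,B=B,C=C,D=D,knobt=P(333,97,146),knob=k,c1=P(85,290,32),c2=P(95,440,32),hub=P(375,312,135)).items(): print(n,L(p))
print("side case free end top/bottom", L(S(170,470,32)),L(S(297,468,32)),L(S(165,490,8)))
print("side sz corners",L(S(130,497,8)),L(S(405,507,8)))
```

```text
corners [487.14127476 104.35359745   8.        ] [509.41600013 -71.1157288    8.        ] [385.22193041 -87.35646561   8.        ] [362.53341508  87.57962365   8.        ] [np.float64(176.9), np.float64(125.3), np.float64(176.4), np.float64(125.7)]
posts [471.00394056   5.57519536 108.        ] [479.78039947 -63.48669562 108.        ] 69.61731837292659
yaw base,post [np.float64(-172.68778658455986), np.float64(-172.75761183302572)]
O from posts [456.54669066 -31.37399493 108.        ]
hub [455.82933965 -32.29997743 135.        ] [456.6077287  -31.47803105 112.54529892]
knob tri [530.32947797 -17.31993691 144.39551489] 1.3237951225147087
A [ -47.6 -130.7]
B [-47.4  46.1]
C [77.9 46.4]
D [  78.1 -130. ]
knobt [-75.2  -4.3]
knob [-75.   -4.5]
c1 [ -29.8 -119.6]
c2 [  30.2 -122.1]
hub [0.8 0.8]
side case free end top/bottom [ -26.5 -130.2] [  30.3 -126.9] [ -29.7 -125.3]
side sz corners [ -45.4 -129.6] [  80.3 -130.1]
```

Request:
play_rows(plan=[{"tx": 0,"ty": 0,"tz": 0,"roll": 0.0375,"fingers": 0},{"tx": 0,"ty": 0,"tz": 0,"roll": 0.0375,"fingers": 0},{"tx": 0,"ty": 0,"tz": 0,"roll": 0.0375,"fingers": 0},{"tx": 0,"ty": 0,"tz": 0,"roll": 0.0375,"fingers": 0},{"tx": 0,"ty": 0,"tz": 0,"roll": 0.0375,"fingers": 0},{"tx": 0,"ty": 0,"tz": 0,"roll": 0.0375,"fingers": 0},{"tx": 0,"ty": 0,"tz": 0,"roll": 0.0375,"fingers": 0},{"tx": 0,"ty": 0,"tz": 0,"roll": 0.0375,"fingers": 0},{"tx": 0,"ty": 0,"tz": 0,"roll": 0.0375,"fingers": 0},{"tx": 0,"ty": 0,"tz": 0,"roll": 0.0375,"fingers": 0},{"tx": 0,"ty": 0,"tz": 0,"roll": 0,"fingers": 0}])

```text
time: 1.02
eef_pos: [157.5, 578.6, 222.2]
orientation: [-180.0, 0.1, 97.0]
ft_force: [0.6, -0.4, 0.7]
opening: 18.2
```

Request:
play_rows(plan=[{"tx": -0.6,"ty": 0.27,"tz": 0,"roll": 0,"fingers": 0},{"tx": -0.6,"ty": 0.27,"tz": 0,"roll": 0,"fingers": 0},{"tx": -0.6,"ty": 0.27,"tz": 0,"roll": 0,"fingers": 0},{"tx": -0.6,"ty": 0.27,"tz": 0,"roll": 0,"fingers": 0},{"tx": -0.6,"ty": 0.27,"tz": 0,"roll": 0,"fingers": 0},{"tx": -0.6,"ty": 0.27,"tz": 0,"roll": 0,"fingers": 0},{"tx": -0.6,"ty": 0.27,"tz": 0,"roll": 0,"fingers": 0},{"tx": -0.6,"ty": 0.27,"tz": 0,"roll": 0,"fingers": 0},{"tx": -0.6,"ty": 0.27,"tz": 0,"roll": 0,"fingers": 0},{"tx": -0.6,"ty": 0.27,"tz": 0,"roll": 0,"fingers": 0},{"tx": -0.6,"ty": 0.27,"tz": 0,"roll": 0,"fingers": 0},{"tx": -0.6,"ty": 0.27,"tz": 0,"roll": 0,"fingers": 0},{"tx": -0.6,"ty": 0.27,"tz": 0,"roll": 0,"fingers": 0},{"tx": -0.6,"ty": 0.27,"tz": 0,"roll": 0,"fingers": 0},{"tx": -0.6,"ty": 0.27,"tz": 0,"roll": 0,"fingers": 0},{"tx": -0.6,"ty": 0.27,"tz": 0,"roll": 0,"fingers": 0},{"tx": 0,"ty": 0,"tz": 0,"roll": 0,"fingers": 0}])

```text
time: 2.43
eef_pos: [379.6, 216.9, 222.7]
orientation: [179.9, 0.1, 97.3]
ft_force: [0.7, 0.8, -0.3]
opening: 0.8
```

Request:
play_rows(plan=[{"tx": -0.53,"ty": 0.224,"tz": 0,"roll": 0,"fingers": 0},{"tx": -0.53,"ty": 0.224,"tz": 0,"roll": 0,"fingers": 0},{"tx": -0.53,"ty": 0.224,"tz": 0,"roll": 0,"fingers": 0},{"tx": -0.53,"ty": 0.224,"tz": 0,"roll": 0,"fingers": 0},{"tx": -0.53,"ty": 0.224,"tz": 0,"roll": 0,"fingers": 0},{"tx": 0,"ty": 0,"tz": 0.6,"roll": 0,"fingers": 0},{"tx": 0,"ty": 0,"tz": 0.6,"roll": 0,"fingers": 0},{"tx": 0,"ty": 0,"tz": 0.6,"roll": 0,"fingers": 0},{"tx": 0,"ty": 0,"tz": 0.6,"roll": 0,"fingers": 0},{"tx": 0,"ty": 0,"tz": 0.6,"roll": 0,"fingers": 0},{"tx": 0,"ty": 0,"tz": 0.6,"roll": 0,"fingers": 0},{"tx": 0,"ty": 0,"tz": 0.6,"roll": 0,"fingers": 0},{"tx": 0,"ty": 0,"tz": 0.5,"roll": 0,"fingers": 0},{"tx": 0,"ty": 0,"tz": 0.4,"roll": 0,"fingers": 0},{"tx": 0,"ty": 0,"tz": 0,"roll": 0,"fingers": 0},{"tx": 0,"ty": 0,"tz": 0,"roll": 0,"fingers": 0}])

```text
time: 3.77
eef_pos: [434.5, 120.6, 18.1]
orientation: [-179.9, -0.0, 97.4]
ft_force: [-0.1, 0.2, 0.1]
opening: 0.3
```

```bash
cat > f.py <<'E'
from station import sensors
import numpy as np
O=np.array([456.5,-31.5]); a=np.radians(-172.7); ex=np.array([np.cos(a),np.sin(a)]); ey=np.array([-np.sin(a),np.cos(a)])
def st():
    s=sensors.get_state(); p=s["eef_pos"]; d=p[:2]-O; f=s["ft_force"]
    print("t %.2f fx %.1f fy %.1f z %.1f | Ffx %.1f Ffy %.1f Fz %.1f | yaw %.1f open %.1f"%(s["time"],d@ex,d@ey,p[2],f[:2]@ex,f[:2]@ey,f[2],s["orientation"][2],s["opening"]))
if __name__=="__main__": st()
E
python3 f.py
```

```text
t 3.77 fx 2.5 fy -153.7 z 18.1 | Ffx 0.1 Ffy -0.3 Fz 0.1 | yaw 97.4 open 0.3
```

Request:
play_rows(plan=[{"tx": -0.1,"ty": 0.06,"tz": 0,"roll": 0,"fingers": 0},{"tx": -0.1,"ty": 0,"tz": 0,"roll": 0,"fingers": 0},{"tx": -0.1,"ty": 0,"tz": 0,"roll": 0,"fingers": 0},{"tx": -0.1,"ty": 0,"tz": 0,"roll": 0,"fingers": 0},{"tx": -0.1,"ty": 0,"tz": 0,"roll": 0,"fingers": 0},{"tx": -0.1,"ty": 0,"tz": 0,"roll": 0,"fingers": 0},{"tx": -0.1,"ty": 0,"tz": 0,"roll": 0,"fingers": 0},{"tx": -0.1,"ty": 0,"tz": 0,"roll": 0,"fingers": 0},{"tx": -0.1,"ty": 0,"tz": 0,"roll": 0,"fingers": 0},{"tx": -0.1,"ty": 0,"tz": 0,"roll": 0,"fingers": 0},{"tx": -0.1,"ty": 0,"tz": 0,"roll": 0,"fingers": 0},{"tx": -0.1,"ty": 0,"tz": 0,"roll": 0,"fingers": 0}])

```text
time: 4.77
eef_pos: [443.9, 72.7, 18.6]
orientation: [-180.0, 0.0, 97.3]
ft_force: [-0.4, 1.1, 0.4]
opening: 0.6
```

```bash
python3 f.py
```

```text
t 4.77 fx -0.7 fy -104.9 z 18.6 | Ffx 0.2 Ffy -1.2 Fz 0.4 | yaw 97.3 open 0.6
```

Request:
play_rows(plan=[{"tx": -0.04,"ty": 0,"tz": 0,"roll": 0,"fingers": 0},{"tx": -0.04,"ty": 0,"tz": 0,"roll": 0,"fingers": 0},{"tx": -0.04,"ty": 0,"tz": 0,"roll": 0,"fingers": 0}])

```text
time: 5.02
eef_pos: [444.5, 68.1, 18.6]
orientation: [-180.0, 0.0, 97.3]
ft_force: [-0.2, 0.7, -0.0]
opening: 0.8
```

```bash
python3 f.py
```

```text
t 5.02 fx -0.7 fy -100.3 z 18.6 | Ffx 0.1 Ffy -0.8 Fz -0.0 | yaw 97.3 open 0.8
```

Request:
play_rows(plan=[{"tx": -0.025,"ty": 0,"tz": 0,"roll": 0,"fingers": 0},{"tx": -0.025,"ty": 0,"tz": 0,"roll": 0,"fingers": 0},{"tx": -0.025,"ty": 0,"tz": 0,"roll": 0,"fingers": 0}])

```text
time: 5.27
eef_pos: [444.8, 65.3, 18.6]
orientation: [-180.0, 0.0, 97.3]
ft_force: [-0.9, 1.5, -1.1]
opening: 0.5
```

Request:
play_rows(plan=[{"tx": -0.025,"ty": 0,"tz": 0,"roll": 0,"fingers": 0},{"tx": -0.025,"ty": 0,"tz": 0,"roll": 0,"fingers": 0}])

```text
time: 5.43
eef_pos: [444.4, 64.3, 18.6]
orientation: [-179.9, -0.1, 97.2]
ft_force: [-1.8, 13.5, 3.7]
opening: 0.1
```

Request:
play_rows(plan=[{"tx": -0.025,"ty": 0,"tz": 0,"roll": 0,"fingers": 0}])

```text
time: 5.52
eef_pos: [444.4, 64.2, 18.6]
orientation: [-179.9, -0.2, 97.1]
ft_force: [-1.2, 18.5, 2.7]
opening: 0.5
```

Request:
play_rows(plan=[{"tx": -0.025,"ty": 0,"tz": 0,"roll": 0,"fingers": 0}])

```text
time: 5.6
eef_pos: [444.4, 64.1, 18.7]
orientation: [-179.9, -0.3, 97.1]
ft_force: [-2.5, 26.3, 3.4]
opening: 0.3
```

Request:
play_rows(plan=[{"tx": 0.1,"ty": 0,"tz": 0,"roll": 0,"fingers": 0},{"tx": 0.2,"ty": 0,"tz": 0,"roll": 0,"fingers": 0},{"tx": 0.5,"ty": 0,"tz": 0,"roll": 0,"fingers": 0},{"tx": 0.2,"ty": 0,"tz": -0.4,"roll": 0,"fingers": 0},{"tx": 0,"ty": 0,"tz": -0.6,"roll": 0,"fingers": 0},{"tx": 0,"ty": 0,"tz": -0.6,"roll": 0,"fingers": 0},{"tx": 0,"ty": 0,"tz": -0.6,"roll": 0,"fingers": 0},{"tx": 0,"ty": 0,"tz": -0.6,"roll": 0,"fingers": 0},{"tx": 0,"ty": 0,"tz": -0.6,"roll": 0,"fingers": 0},{"tx": 0,"ty": 0,"tz": -0.6,"roll": 0,"fingers": 0},{"tx": 0,"ty": 0,"tz": -0.6,"roll": 0,"fingers": 0},{"tx": 0,"ty": 0,"tz": -0.2,"roll": 0,"fingers": 0},{"tx": 0,"ty": 0,"tz": 0,"roll": 0,"fingers": 0}])

```text
time: 6.68
eef_pos: [441.9, 101.2, 212.5]
orientation: [179.7, 0.0, 97.3]
ft_force: [-0.6, -0.1, -0.4]
opening: 0.6
```

Request:
play_rows(plan=[{"tx": 0,"ty": 0,"tz": 0,"roll": -0.0385,"fingers": 0.55},{"tx": 0,"ty": 0,"tz": 0,"roll": -0.0385,"fingers": 0.55},{"tx": 0,"ty": 0,"tz": 0,"roll": -0.0385,"fingers": 0.55},{"tx": 0,"ty": 0,"tz": 0,"roll": -0.0385,"fingers": 0.55},{"tx": 0,"ty": 0,"tz": 0,"roll": -0.0385,"fingers": 0.55},{"tx": 0,"ty": 0,"tz": 0,"roll": -0.0385,"fingers": 0.55},{"tx": 0,"ty": 0,"tz": 0,"roll": -0.0385,"fingers": 0.55},{"tx": 0,"ty": 0,"tz": 0,"roll": -0.0385,"fingers": 0.55},{"tx": 0,"ty": 0,"tz": 0,"roll": -0.0385,"fingers": 0.55},{"tx": 0,"ty": 0,"tz": 0,"roll": -0.0385,"fingers": 0.55},{"tx": 0,"ty": 0,"tz": 0,"roll": -0.0385,"fingers": 0.55},{"tx": 0,"ty": 0,"tz": 0,"roll": -0.0385,"fingers": 0.55},{"tx": 0,"ty": 0,"tz": 0,"roll": -0.0385,"fingers": 0.55},{"tx": 0,"ty": 0,"tz": 0,"roll": 0,"fingers": 0.55}])

```text
time: 7.85
eef_pos: [439.2, 100.9, 208.8]
orientation: [-180.0, -0.2, -172.4]
ft_force: [-0.0, -0.4, 0.2]
opening: 48.4
```

Run:
```python
from f import *; from h import *; from station import cams
st()
for n in("top","side"):
    s=cams.snapshot(n); pickle.dump(s,open(f"{n}1.pkl","wb"))
    print(n,[(c,k[4]) for c,k in redblobs(s)])
s=pickle.load(open("side1.pkl","rb"))
cv2.imwrite("pics/c3.png",cv2.resize(s["img"][150:300,190:340],None,fx=4,fy=4,interpolation=cv2.INTER_CUBIC)[...,::-1])
```

```text
t 7.85 fx 0.3 fy -133.5 z 208.8 | Ffx 0.1 Ffy 0.4 Fz 0.2 | yaw -172.4 open 48.4
top [(array([463.5,  91.5]), np.int32(236)), (array([474.1, 107.6]), np.int32(233)), (array([216. , 148.9]), np.int32(111)), (array([367.6, 158.8]), np.int32(112))]
side [(array([220.2, 110. ]), np.int32(38)), (array([224.7, 183. ]), np.int32(54))]
```

View pics/c3.png

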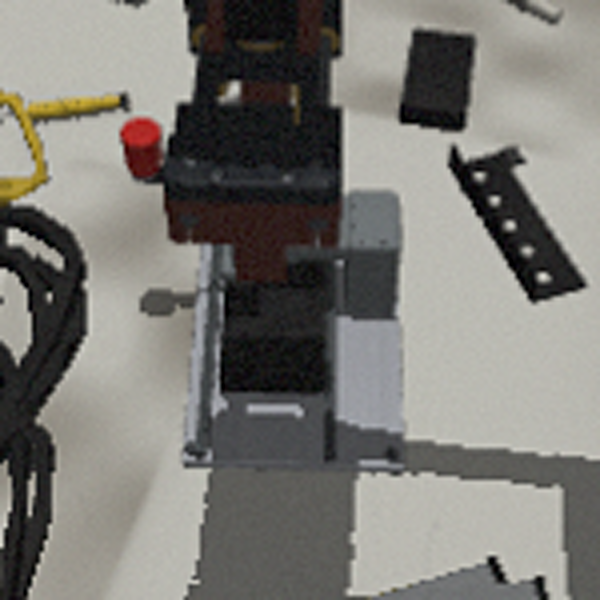

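Request:
play_rows(plan=[{"tx": -0.314,"ty": -0.54,"tz": 0,"roll": 0,"fingers": 0.55},{"tx": -0.314,"ty": -0.54,"tz": 0,"roll": 0,"fingers": 0.55},{"tx": -0.314,"ty": -0.54,"tz": 0,"roll": 0,"fingers": 0.55},{"tx": -0.314,"ty": -0.54,"tz": 0,"roll": 0,"fingers": 0.55},{"tx": -0.314,"ty": -0.54,"tz": 0,"roll": 0,"fingers": 0.55},{"tx": -0.314,"ty": -0.54,"tz": 0,"roll": 0,"fingers": 0.55},{"tx": 0,"ty": 0,"tz": 0,"roll": 0,"fingers": 0.55},{"tx": 0,"ty": 0,"tz": 0,"roll": 0,"fingers": 0.55}])

```text
time: 8.62
eef_pos: [531.9, -18.6, 209.8]
orientation: [180.0, -0.1, -172.9]
ft_force: [-0.2, 0.5, -0.6]
opening: 48.0
```

```bash
python3 f.py
```

```text
t 8.62 fx -76.4 fy -3.2 z 209.8 | Ffx 0.2 Ffy -0.5 Fz -0.6 | yaw -172.9 open 48.0
```

Request:
play_rows(plan=[{"tx": 0.03,"ty": 0.03,"tz": 0.5,"roll": 0,"fingers": 0.55},{"tx": 0,"ty": 0,"tz": 0.5,"roll": 0,"fingers": 0.55},{"tx": 0,"ty": 0,"tz": 0.5,"roll": 0,"fingers": 0.55},{"tx": 0,"ty": 0,"tz": 0.4,"roll": 0,"fingers": 0.55},{"tx": 0,"ty": 0,"tz": 0.3,"roll": 0,"fingers": 0.55},{"tx": 0,"ty": 0,"tz": 0.1,"roll": 0,"fingers": 0.55},{"tx": 0,"ty": 0,"tz": 0,"roll": 0,"fingers": 0.55}])

```text
time: 9.2
eef_pos: [528.5, -15.8, 117.5]
orientation: [179.9, -0.2, -172.7]
ft_force: [-0.5, 0.6, -0.8]
opening: 48.0
```

Request:
play_rows(grip_force=25, plan=[{"tx": 0,"ty": 0,"tz": 0,"roll": 0,"fingers": 0},{"tx": 0,"ty": 0,"tz": 0,"roll": 0,"fingers": 0},{"tx": 0,"ty": 0,"tz": 0,"roll": 0,"fingers": 0},{"tx": 0,"ty": 0,"tz": 0,"roll": 0,"fingers": 0},{"tx": 0,"ty": 0,"tz": 0,"roll": 0,"fingers": 0},{"tx": 0,"ty": 0,"tz": 0,"roll": 0,"fingers": 0},{"tx": 0,"ty": 0,"tz": 0,"roll": 0,"fingers": 0},{"tx": 0,"ty": 0,"tz": 0,"roll": 0,"fingers": 0}])

```text
time: 9.87
eef_pos: [531.1, -16.9, 119.1]
orientation: [-180.0, 0.1, -172.6]
ft_force: [1.6, -0.2, 1.8]
opening: 21.8
```

```bash
python3 f.py
```

```text
t 9.87 fx -75.8 fy -5.0 z 119.1 | Ffx -1.5 Ffy 0.4 Fz 1.8 | yaw -172.6 open 21.8
```

```bash
cat > arc.py <<'E'
import sys,numpy as np
q0,q1,n=float(sys.argv[1]),float(sys.argv[2]),int(sys.argv[3])
q=np.linspace(q0,q1,n+1); x=-75*np.cos(q); y=75*np.sin(q)
for a,b in zip(np.diff(x)/40,-np.diff(y)/40): print("%.3f %.3f"%(a,b))
E
python3 arc.py -.067 -.74 7; echo; python3 arc.py -.74 .74 16
```

```text
0.021 0.179
0.038 0.176
0.055 0.172
0.071 0.166
0.086 0.158
0.101 0.149
0.115 0.139

-0.111 -0.133
-0.098 -0.143
-0.084 -0.151
-0.070 -0.159
-0.055 -0.164
-0.040 -0.169
-0.024 -0.172
-0.008 -0.173
0.008 -0.173
0.024 -0.172
0.040 -0.169
0.055 -0.164
0.070 -0.159
0.084 -0.151
0.098 -0.143
0.111 -0.133
```

Request:
play_rows(plan=[{"tx": 0.021,"ty": 0.179,"tz": 0,"roll": 0,"fingers": 0},{"tx": 0.038,"ty": 0.176,"tz": 0,"roll": 0,"fingers": 0},{"tx": 0.055,"ty": 0.172,"tz": 0,"roll": 0,"fingers": 0},{"tx": 0.071,"ty": 0.166,"tz": 0,"roll": 0,"fingers": 0},{"tx": 0.086,"ty": 0.158,"tz": 0,"roll": 0,"fingers": 0},{"tx": 0.101,"ty": 0.149,"tz": 0,"roll": 0,"fingers": 0},{"tx": 0.115,"ty": 0.139,"tz": 0,"roll": 0,"fingers": 0},{"tx": 0,"ty": 0,"tz": 0,"roll": 0,"fingers": 0},{"tx": 0,"ty": 0,"tz": 0,"roll": 0,"fingers": 0}])

```text
time: 10.62
eef_pos: [504.6, 26.5, 118.6]
orientation: [180.0, -0.0, -172.6]
ft_force: [2.0, 1.5, 1.0]
opening: 22.0
```

```bash
cat >> f.py <<'E'
    s=sensors.get_state(); d=s["eef_pos"][:2]-O; F=s["ft_force"][:2]; x,y=d@ex,d@ey; q=np.arctan2(y,-x)
    t=np.array([np.sin(q),np.cos(q)]); r=np.array([-np.cos(q),np.sin(q)]); Ff=np.array([F@ex,F@ey])
    print("q %.3f r %.1f  F_resist %.2f F_rad %.2f"%(q,np.hypot(x,y),-Ff@t,Ff@r))
E
python3 f.py
```

```text
File "f.py", line 8
    s=sensors.get_state(); d=s["eef_pos"][:2]-O; F=s["ft_force"][:2]; x,y=d@ex,d@ey; q=np.arctan2(y,-x)
IndentationError: unexpected indent
```

Now press down 10.5 mm (grip slides down if it jams on a tooth).

Request:
play_rows(plan=[{"tx": 0,"ty": 0,"tz": 0.05,"roll": 0,"fingers": 0},{"tx": 0,"ty": 0,"tz": 0.05,"roll": 0,"fingers": 0},{"tx": 0,"ty": 0,"tz": 0.05,"roll": 0,"fingers": 0},{"tx": 0,"ty": 0,"tz": 0.05,"roll": 0,"fingers": 0},{"tx": 0,"ty": 0,"tz": 0,"roll": 0,"fingers": 0}])

```text
time: 11.03
eef_pos: [505.4, 25.8, 110.2]
orientation: [180.0, -0.0, -172.7]
ft_force: [3.0, 3.3, 0.3]
opening: 22.1
```

```bash
sed -i '7d' f.py; sed -i 's/^    s=sensors.get_state(); d=s\["eef_pos"\]\[:2\]-O; F/if __name__=="__main__":\n    st()\n&/' f.py; python3 f.py
```

```text
t 11.03 fx -55.7 fy -50.6 z 110.2 | Ffx -3.4 Ffy -2.9 Fz 0.3 | yaw -172.7 open 22.1
q -0.737 r 75.3  F_resist -0.15 F_rad 4.51
```

Request:
play_rows(plan=[{"tx": 0,"ty": 0,"tz": 0.04,"roll": 0,"fingers": 0},{"tx": 0,"ty": 0,"tz": 0.04,"roll": 0,"fingers": 0},{"tx": 0,"ty": 0,"tz": 0,"roll": 0,"fingers": 0}])

```text
time: 11.28
eef_pos: [506.9, 25.9, 108.2]
orientation: [-180.0, 0.2, -172.7]
ft_force: [3.0, 3.7, 8.0]
opening: 22.1
```

```bash
python3 f.py
```

```text
t 11.28 fx -57.3 fy -50.5 z 108.2 | Ffx -3.4 Ffy -3.3 Fz 8.0 | yaw -172.7 open 22.1
q -0.722 r 76.4  F_resist 0.21 F_rad 4.74
```

Request:
play_rows(plan=[{"tx": -0.111,"ty": -0.133,"tz": -0.02,"roll": 0,"fingers": 0},{"tx": -0.098,"ty": -0.143,"tz": 0,"roll": 0,"fingers": 0},{"tx": -0.084,"ty": -0.151,"tz": 0,"roll": 0,"fingers": 0},{"tx": -0.07,"ty": -0.159,"tz": 0,"roll": 0,"fingers": 0},{"tx": -0.055,"ty": -0.164,"tz": 0,"roll": 0,"fingers": 0},{"tx": -0.04,"ty": -0.169,"tz": 0,"roll": 0,"fingers": 0}])

```text
time: 11.78
eef_pos: [528.7, -7.3, 108.7]
orientation: [179.9, 0.1, -172.7]
ft_force: [2.5, 7.5, 6.2]
opening: 22.3
```

```bash
python3 f.py
```

```text
t 11.78 fx -74.7 fy -14.8 z 108.7 | Ffx -3.4 Ffy -7.1 Fz 6.2 | yaw -172.7 open 22.3
q -0.196 r 76.1  F_resist 6.29 F_rad 4.71
```

Request:
play_rows(plan=[{"tx": -0.024,"ty": -0.172,"tz": 0,"roll": 0,"fingers": 0},{"tx": -0.008,"ty": -0.173,"tz": 0,"roll": 0,"fingers": 0},{"tx": 0.008,"ty": -0.173,"tz": 0,"roll": 0,"fingers": 0},{"tx": 0.024,"ty": -0.172,"tz": 0,"roll": 0,"fingers": 0}])

```text
time: 12.12
eef_pos: [532.4, -35.1, 108.7]
orientation: [179.9, 0.1, -172.7]
ft_force: [3.5, 6.1, 6.0]
opening: 21.8
```

```bash
python3 f.py
```

```text
t 12.12 fx -74.9 fy 13.2 z 108.7 | Ffx -4.2 Ffy -5.6 Fz 6.0 | yaw -172.7 open 21.8
q 0.175 r 76.0  F_resist 6.29 F_rad 3.20
```

Request:
play_rows(plan=[{"tx": 0.04,"ty": -0.169,"tz": 0,"roll": 0,"fingers": 0},{"tx": 0.055,"ty": -0.164,"tz": 0,"roll": 0,"fingers": 0},{"tx": 0.07,"ty": -0.159,"tz": 0,"roll": 0,"fingers": 0}])

```text
time: 12.37
eef_pos: [528.5, -55.7, 108.7]
orientation: [180.0, 0.1, -172.7]
ft_force: [3.2, 5.8, 5.1]
opening: 22.1
```

```bash
python3 f.py
```

```text
t 12.37 fx -68.3 fy 33.2 z 108.7 | Ffx -3.9 Ffy -5.4 Fz 5.1 | yaw -172.7 open 22.1
q 0.452 r 75.9  F_resist 6.54 F_rad 1.16
```

Request:
play_rows(plan=[{"tx": 0.084,"ty": -0.151,"tz": 0,"roll": 0,"fingers": 0},{"tx": 0.098,"ty": -0.143,"tz": 0,"roll": 0,"fingers": 0}])

```text
time: 12.53
eef_pos: [522.7, -68.4, 108.7]
orientation: [180.0, 0.1, -172.7]
ft_force: [2.8, 4.2, 4.5]
opening: 22.0
```

```bash
python3 f.py
```

```text
t 12.53 fx -61.0 fy 45.0 z 108.7 | Ffx -3.3 Ffy -3.8 Fz 4.5 | yaw -172.7 open 22.0
q 0.636 r 75.8  F_resist 5.04 F_rad 0.41
```

Request:
play_rows(plan=[{"tx": 0.111,"ty": -0.133,"tz": 0,"roll": 0,"fingers": 0}])

```text
time: 12.62
eef_pos: [519.0, -74.3, 108.7]
orientation: [180.0, 0.1, -172.7]
ft_force: [3.7, 4.7, 4.2]
opening: 22.4
```

```bash
python3 f.py
```

```text
t 12.62 fx -56.5 fy 50.4 z 108.7 | Ffx -4.3 Ffy -4.2 Fz 4.2 | yaw -172.7 open 22.4
q 0.728 r 75.7  F_resist 5.98 F_rad 0.37
```

```bash
cat > avg.py <<'E'
from f import *; from station import cams
def avg(n=8):
    L=[]
    for _ in range(n):
        cams.snapshot("wrist"); s=sensors.get_state(); d=s["eef_pos"][:2]-O; F=s["ft_force"][:2]; x,y=d@ex,d@ey; q=np.arctan2(y,-x)
        t=np.array([np.sin(q),np.cos(q)]); L.append([q,-(np.array([F@ex,F@ey])@t),s["ft_force"][2],s["eef_pos"][2]])
    L=np.array(L); print("avg q %.3f Fres %.2f Fz %.2f z %.1f"%tuple(L.mean(0)), "F:",L[:,1].round(1),"t %.1f"%s["time"])
if __name__=="__main__": avg()
E
python3 avg.py
```

```text
avg q 0.733 Fres 5.27 Fz 4.99 z 108.7 F: [5.9 5.3 4.8 4.8 5.3 5.4 5.7 4.9] t 13.0
```

```bash
python3 arc.py .74 .67 1; python3 arc.py .67 -.74 14
```

```text
-0.085 0.100
-0.110 0.154
-0.094 0.164
-0.077 0.172
-0.059 0.179
-0.041 0.184
-0.022 0.187
-0.003 0.189
0.016 0.188
0.035 0.186
0.053 0.181
0.071 0.175
0.089 0.167
0.105 0.157
0.120 0.146
```

Request:
play_rows(plan=[{"tx": -0.085,"ty": 0.1,"tz": 0,"roll": 0,"fingers": 0},{"tx": 0,"ty": 0,"tz": -0.05,"roll": 0,"fingers": 0},{"tx": 0,"ty": 0,"tz": -0.08,"roll": 0,"fingers": 0},{"tx": 0,"ty": 0,"tz": -0.08,"roll": 0,"fingers": 0},{"tx": 0,"ty": 0,"tz": -0.07,"roll": 0,"fingers": 0},{"tx": 0,"ty": 0,"tz": 0,"roll": 0,"fingers": 0},{"tx": 0,"ty": 0,"tz": 0,"roll": 0,"fingers": 0}])

```text
time: 13.6
eef_pos: [520.6, -70.3, 119.6]
orientation: [-180.0, -0.0, -172.6]
ft_force: [0.4, 0.3, -2.3]
opening: 21.9
```

```bash
python3 f.py
```

```text
t 13.60 fx -58.6 fy 46.6 z 119.6 | Ffx -0.4 Ffy -0.3 Fz -2.3 | yaw -172.6 open 21.9
q 0.672 r 74.9  F_resist 0.49 F_rad 0.17
```

```bash
python3 arc.py .672 -.405 11; echo; python3 arc.py -.405 .755 16
```

```text
-0.107 0.149
-0.092 0.159
-0.076 0.167
-0.059 0.174
-0.042 0.179
-0.024 0.182
-0.007 0.183
0.011 0.183
0.029 0.181
0.047 0.177
0.064 0.172

-0.049 -0.127
-0.040 -0.130
-0.030 -0.133
-0.020 -0.134
-0.011 -0.135
-0.001 -0.136
0.009 -0.136
0.019 -0.135
0.028 -0.133
0.038 -0.130
0.047 -0.127
0.057 -0.124
0.065 -0.119
0.074 -0.114
0.082 -0.109
0.089 -0.102
```

Request:
play_rows(plan=[{"tx": -0.107,"ty": 0.149,"tz": 0,"roll": 0,"fingers": 0},{"tx": -0.092,"ty": 0.159,"tz": 0,"roll": 0,"fingers": 0},{"tx": -0.076,"ty": 0.167,"tz": 0,"roll": 0,"fingers": 0}])

```text
time: 13.85
eef_pos: [529.6, -49.1, 119.4]
orientation: [180.0, -0.0, -172.7]
ft_force: [-0.1, 0.3, -0.9]
opening: 21.8
```

```bash
python3 f.py
```

```text
t 13.85 fx -70.3 fy 26.8 z 119.4 | Ffx 0.1 Ffy -0.3 Fz -0.9 | yaw -172.7 open 21.8
q 0.364 r 75.2  F_resist 0.22 F_rad -0.19
```

Free. Continue back, then press down.

Request:
play_rows(plan=[{"tx": -0.059,"ty": 0.174,"tz": 0,"roll": 0,"fingers": 0},{"tx": -0.042,"ty": 0.179,"tz": 0,"roll": 0,"fingers": 0},{"tx": -0.024,"ty": 0.182,"tz": 0,"roll": 0,"fingers": 0},{"tx": -0.007,"ty": 0.183,"tz": 0,"roll": 0,"fingers": 0},{"tx": 0.011,"ty": 0.183,"tz": 0,"roll": 0,"fingers": 0},{"tx": 0.029,"ty": 0.181,"tz": 0,"roll": 0,"fingers": 0},{"tx": 0.047,"ty": 0.177,"tz": 0,"roll": 0,"fingers": 0},{"tx": 0.064,"ty": 0.172,"tz": 0,"roll": 0,"fingers": 0},{"tx": 0,"ty": 0,"tz": 0,"roll": 0,"fingers": 0},{"tx": 0,"ty": 0,"tz": 0,"roll": 0,"fingers": 0}])

```text
time: 14.68
eef_pos: [521.1, 7.4, 119.5]
orientation: [180.0, 0.0, -172.6]
ft_force: [0.0, 0.6, -1.3]
opening: 22.1
```

```bash
python3 f.py
```

```text
t 14.68 fx -69.1 fy -30.4 z 119.5 | Ffx -0.1 Ffy -0.5 Fz -1.3 | yaw -172.6 open 22.1
q -0.414 r 75.4  F_resist 0.46 F_rad 0.32
```

Request:
play_rows(plan=[{"tx": 0,"ty": 0,"tz": 0.06,"roll": 0,"fingers": 0},{"tx": 0,"ty": 0,"tz": 0.07,"roll": 0,"fingers": 0},{"tx": 0,"ty": 0,"tz": 0.07,"roll": 0,"fingers": 0},{"tx": 0,"ty": 0,"tz": 0.07,"roll": 0,"fingers": 0},{"tx": 0,"ty": 0,"tz": 0,"roll": 0,"fingers": 0}])

```text
time: 15.1
eef_pos: [522.4, 6.9, 108.6]
orientation: [180.0, 0.1, -172.7]
ft_force: [1.9, 2.5, 4.5]
opening: 21.9
```

```bash
python3 f.py
```

```text
t 15.10 fx -70.2 fy -29.7 z 108.6 | Ffx -2.2 Ffy -2.2 Fz 4.5 | yaw -172.7 open 21.9
q -0.401 r 76.2  F_resist 1.21 F_rad 2.89
```

Request:
play_rows(plan=[{"tx": -0.049,"ty": -0.127,"tz": 0,"roll": 0,"fingers": 0},{"tx": -0.04,"ty": -0.13,"tz": 0,"roll": 0,"fingers": 0},{"tx": -0.03,"ty": -0.133,"tz": 0,"roll": 0,"fingers": 0}])

```text
time: 15.35
eef_pos: [528.4, -6.7, 108.7]
orientation: [179.9, 0.0, -172.7]
ft_force: [0.8, 7.6, 4.6]
opening: 21.9
```

```bash
python3 -c "
from avg import avg; avg(4)"
```

```text
avg q -0.196 Fres 5.16 Fz 5.44 z 108.7 F: [4.9 5.5 5.  5.2] t 15.6
```

Request:
play_rows(plan=[{"tx": -0.02,"ty": -0.134,"tz": 0,"roll": 0,"fingers": 0},{"tx": -0.011,"ty": -0.135,"tz": 0,"roll": 0,"fingers": 0}])

```text
time: 15.72
eef_pos: [531.2, -17.1, 108.8]
orientation: [179.9, 0.1, -172.7]
ft_force: [1.7, 6.5, 5.4]
opening: 22.3
```

```bash
python3 -c "
from avg import avg; avg(4)"
```

```text
avg q -0.054 Fres 5.57 Fz 5.31 z 108.8 F: [5.8 5.7 5.2 5.6] t 15.9
```

Request:
play_rows(plan=[{"tx": -0.001,"ty": -0.136,"tz": 0,"roll": 0,"fingers": 0}])

```text
time: 16.0
eef_pos: [532.0, -22.2, 108.8]
orientation: [179.9, 0.1, -172.7]
ft_force: [1.6, 6.9, 4.9]
opening: 21.9
```

```bash
python3 -c "
from avg import avg; avg(4)"
```

```text
avg q 0.017 Fres 5.60 Fz 4.62 z 108.8 F: [5.3 5.9 5.6 5.6] t 16.2
```

Request:
play_rows(plan=[{"tx": 0.009,"ty": -0.136,"tz": 0,"roll": 0,"fingers": 0}])

```text
time: 16.28
eef_pos: [532.4, -27.6, 108.8]
orientation: [179.9, 0.1, -172.7]
ft_force: [2.1, 5.8, 3.7]
opening: 21.9
```

```bash
python3 -c "
from avg import avg; avg(4)"
```

```text
avg q 0.088 Fres 5.91 Fz 4.68 z 108.8 F: [5.9 5.7 6.  6. ] t 16.5
```

Request:
play_rows(plan=[{"tx": 0.019,"ty": -0.135,"tz": 0,"roll": 0,"fingers": 0}])

```text
time: 16.57
eef_pos: [532.5, -33.1, 108.8]
orientation: [179.9, 0.1, -172.7]
ft_force: [2.4, 6.8, 4.2]
opening: 21.8
```

```bash
python3 -c "
from avg import avg; avg(4)"
```

```text
avg q 0.160 Fres 6.40 Fz 4.52 z 108.8 F: [6.3 6.5 6.3 6.5] t 16.8
```

Request:
play_rows(plan=[{"tx": 0.028,"ty": -0.133,"tz": 0,"roll": 0,"fingers": 0}])

```text
time: 16.85
eef_pos: [532.1, -38.5, 108.8]
orientation: [179.9, 0.1, -172.7]
ft_force: [3.1, 6.0, 3.9]
opening: 22.2
```

```bash
python3 -c "
from avg import avg; avg(4)"
```

```text
avg q 0.230 Fres 6.47 Fz 4.52 z 108.8 F: [6.1 6.4 6.9 6.5] t 17.1
```

Request:
play_rows(plan=[{"tx": 0.038,"ty": -0.13,"tz": 0,"roll": 0,"fingers": 0}])

```text
time: 17.13
eef_pos: [531.4, -43.8, 108.9]
orientation: [179.9, 0.1, -172.7]
ft_force: [2.3, 6.7, 4.5]
opening: 21.7
```

```bash
python3 -c "
from avg import avg; avg(4)"
```

```text
avg q 0.301 Fres 7.30 Fz 4.46 z 108.8 F: [6.9 7.6 7.2 7.5] t 17.3
```

Request:
play_rows(plan=[{"tx": 0.047,"ty": -0.127,"tz": 0,"roll": 0,"fingers": 0}])

```text
time: 17.42
eef_pos: [530.3, -49.0, 108.9]
orientation: [179.9, 0.1, -172.7]
ft_force: [3.2, 7.4, 3.7]
opening: 22.0
```

```bash
python3 -c "
from avg import avg; avg(4)"
```

```text
avg q 0.371 Fres 7.20 Fz 4.76 z 108.8 F: [6.4 8.2 7.6 6.6] t 17.6
```

Request:
play_rows(plan=[{"tx": 0.057,"ty": -0.124,"tz": 0,"roll": 0,"fingers": 0}])

```text
time: 17.7
eef_pos: [528.9, -54.2, 108.9]
orientation: [179.9, 0.1, -172.7]
ft_force: [4.0, 7.9, 3.6]
opening: 21.9
```

```bash
python3 -c "
from avg import avg; avg(5)"
```

```text
avg q 0.442 Fres 7.79 Fz 4.64 z 108.9 F: [8.2 8.6 6.6 8.  7.6] t 17.9
```

Request:
play_rows(plan=[{"tx": 0.065,"ty": -0.119,"tz": 0,"roll": 0,"fingers": 0}])

```text
time: 18.03
eef_pos: [527.0, -59.2, 108.9]
orientation: [179.9, 0.2, -172.7]
ft_force: [3.3, 8.5, 4.1]
opening: 21.8
```

```bash
python3 -c "
from avg import avg; avg(6)"
```

```text
avg q 0.512 Fres 8.12 Fz 4.56 z 108.9 F: [7.4 9.  7.9 8.  8.1 8.3] t 18.3
```

Request:
play_rows(plan=[{"tx": 0.074,"ty": -0.114,"tz": 0,"roll": 0,"fingers": 0}])

```text
time: 18.42
eef_pos: [524.9, -64.1, 108.9]
orientation: [179.9, 0.2, -172.7]
ft_force: [3.3, 7.7, 4.1]
opening: 22.1
```

```bash
python3 -c "
from avg import avg; avg(8)"
```

```text
avg q 0.582 Fres 8.73 Fz 4.39 z 108.9 F: [9.  9.3 9.1 8.4 8.5 8.7 8.7 8.2] t 18.8
```

Request:
play_rows(plan=[{"tx": 0.076,"ty": -0.101,"tz": 0,"roll": 0,"fingers": 0}])

```text
time: 18.9
eef_pos: [522.6, -68.5, 109.0]
orientation: [179.9, 0.2, -172.7]
ft_force: [4.9, 8.2, 4.0]
opening: 21.8
```

```bash
python3 -c "
from avg import avg; avg(8)"
```

```text
avg q 0.647 Fres 8.83 Fz 4.13 z 108.9 F: [8.8 9.7 8.9 8.9 9.3 8.2 8.6 8.3] t 19.3
```

```bash
python3 arc.py .65 .555 2
```

```text
-0.052 0.072
-0.049 0.075
```

Request:
play_rows(plan=[{"tx": -0.053,"ty": 0.072,"tz": 0,"roll": 0,"fingers": 0},{"tx": -0.05,"ty": 0.074,"tz": 0.02,"roll": 0,"fingers": 0},{"tx": 0,"ty": 0,"tz": 0.02,"roll": 0,"fingers": 0},{"tx": 0,"ty": 0,"tz": 0,"roll": 0,"fingers": 0}])

```text
time: 19.63
eef_pos: [525.9, -63.6, 107.8]
orientation: [180.0, 0.2, -172.7]
ft_force: [3.3, 4.6, 9.1]
opening: 22.0
```

```bash
python3 -c "
from avg import avg; avg(3)"
```

```text
avg q 0.561 Fres 4.88 Fz 8.56 z 107.9 F: [4.6 5.6 4.4] t 19.8
```

Request:
play_rows(plan=[{"tx": -0.036,"ty": 0.058,"tz": -0.02,"roll": 0,"fingers": 0},{"tx": 0,"ty": 0,"tz": 0,"roll": 0,"fingers": 0}])

```text
time: 19.95
eef_pos: [526.6, -61.2, 108.5]
orientation: [180.0, 0.1, -172.7]
ft_force: [2.9, 1.8, 5.8]
opening: 21.7
```

```bash
python3 -c "
from avg import avg; avg(4)"
```

```text
avg q 0.531 Fres 3.87 Fz 5.88 z 108.4 F: [3.3 4.1 3.6 4.5] t 20.1
```

Request:
play_rows(plan=[{"tx": -0.036,"ty": 0.062,"tz": 0,"roll": 0,"fingers": 0},{"tx": 0,"ty": 0,"tz": 0,"roll": 0,"fingers": 0}])

```text
time: 20.32
eef_pos: [527.6, -58.9, 108.3]
orientation: [-180.0, 0.1, -172.7]
ft_force: [1.8, 0.9, 6.8]
opening: 22.1
```

```bash
python3 f.py; python3 -c "
from avg import avg; avg(4)"
```

```text
t 20.32 fx -67.0 fy 36.2 z 108.3 | Ffx -1.9 Ffy -0.6 Fz 6.8 | yaw -172.7 open 22.1
q 0.496 r 76.2  F_resist 1.45 F_rad 1.33
avg q 0.498 Fres 1.55 Fz 5.53 z 108.3 F: [0.9 1.8 1.5 2. ] t 20.5
```

Request:
play_rows(plan=[{"tx": -0.034,"ty": 0.064,"tz": 0,"roll": 0,"fingers": 0},{"tx": 0,"ty": 0,"tz": 0,"roll": 0,"fingers": 0}])

```text
time: 20.68
eef_pos: [528.5, -56.5, 108.3]
orientation: [-179.9, 0.1, -172.6]
ft_force: [1.9, -0.4, 5.6]
opening: 21.9
```

```bash
python3 f.py; python3 -c "
from avg import avg; avg(4)"
```

```text
t 20.68 fx -68.2 fy 34.0 z 108.3 | Ffx -1.8 Ffy 0.6 Fz 5.6 | yaw -172.6 open 21.9
q 0.462 r 76.2  F_resist 0.27 F_rad 1.92
avg q 0.464 Fres 0.42 Fz 5.68 z 108.3 F: [0.3 1.  0.4 0. ] t 20.9
```

```bash
python3 arc.py .464 .647 5
```

```text
0.032 -0.061
0.034 -0.060
0.036 -0.058
0.038 -0.057
0.040 -0.056
```

Request:
play_rows(plan=[{"tx": 0.032,"ty": -0.061,"tz": 0,"roll": 0,"fingers": 0},{"tx": 0.034,"ty": -0.059,"tz": 0,"roll": 0,"fingers": 0}])

```text
time: 21.05
eef_pos: [526.5, -61.4, 108.3]
orientation: [-180.0, 0.1, -172.7]
ft_force: [2.5, 2.8, 6.0]
opening: 21.9
```

```bash
python3 -c "
from avg import avg; avg(4)"
```

```text
avg q 0.531 Fres 3.31 Fz 6.38 z 108.3 F: [3.  3.1 3.6 3.5] t 21.2
```

Request:
play_rows(plan=[{"tx": 0.037,"ty": -0.058,"tz": 0,"roll": 0,"fingers": 0}])

```text
time: 21.33
eef_pos: [525.6, -63.4, 108.4]
orientation: [180.0, 0.1, -172.7]
ft_force: [2.4, 4.6, 7.3]
opening: 21.9
```

```bash
python3 -c "
from avg import avg; avg(4)"
```

```text
avg q 0.562 Fres 4.65 Fz 6.04 z 108.4 F: [4.7 4.4 5.  4.4] t 21.5
```

Request:
play_rows(plan=[{"tx": 0.039,"ty": -0.057,"tz": 0,"roll": 0,"fingers": 0}])

```text
time: 21.62
eef_pos: [524.6, -65.5, 108.4]
orientation: [179.9, 0.2, -172.7]
ft_force: [3.1, 5.9, 5.9]
opening: 21.9
```

```bash
python3 -c "
from avg import avg; avg(6)"
```

```text
avg q 0.592 Fres 6.83 Fz 6.38 z 108.4 F: [6.6 6.7 6.5 6.8 7.5 6.9] t 21.9
```

Request:
play_rows(plan=[{"tx": 0.04,"ty": -0.056,"tz": 0,"roll": 0,"fingers": 0}])

```text
time: 22.0
eef_pos: [523.5, -67.6, 108.4]
orientation: [179.9, 0.2, -172.7]
ft_force: [4.2, 7.9, 6.1]
opening: 22.1
```

```bash
python3 -c "
from avg import avg; avg(6)"
```

```text
avg q 0.624 Fres 8.19 Fz 5.96 z 108.4 F: [8.2 8.1 8.5 8.4 7.5 8.3] t 22.3
```

Request:
play_rows(plan=[{"tx": 0.042,"ty": -0.055,"tz": 0,"roll": 0,"fingers": 0}])

```text
time: 22.38
eef_pos: [522.3, -69.6, 108.4]
orientation: [179.9, 0.2, -172.7]
ft_force: [4.5, 9.2, 5.7]
opening: 22.0
```

```bash
python3 -c "
from avg import avg; avg(10)"
```

```text
avg q 0.656 Fres 8.98 Fz 6.12 z 108.5 F: [8.8 8.4 9.6 8.7 8.6 9.  9.  9.2 9.4 9.3] t 22.9
```

Request:
play_rows(plan=[{"tx": 0.035,"ty": -0.044,"tz": 0,"roll": 0,"fingers": 0}])

```text
time: 22.97
eef_pos: [521.2, -71.5, 108.5]
orientation: [179.9, 0.2, -172.7]
ft_force: [5.4, 7.8, 6.2]
opening: 22.0
```

```bash
python3 -c "
from avg import avg; avg(10)"; python3 arc.py .68 .49 5
```

```text
avg q 0.684 Fres 9.19 Fz 6.08 z 108.5 F: [ 8.6  9.9  8.9  9.1  8.5  9.7  8.6  9.4 10.   9.1] t 23.5
-0.044 0.056
-0.042 0.058
-0.039 0.059
-0.037 0.061
-0.035 0.062
```

Force is 9.2 N, about 3.8 N above the steady 5.4 N. Now relax the spring, open the fingers and retract upward.

Request:
play_rows(plan=[{"tx": -0.044,"ty": 0.056,"tz": 0,"roll": 0,"fingers": 0},{"tx": -0.042,"ty": 0.058,"tz": 0,"roll": 0,"fingers": 0},{"tx": -0.039,"ty": 0.059,"tz": 0,"roll": 0,"fingers": 0},{"tx": -0.037,"ty": 0.061,"tz": 0,"roll": 0,"fingers": 0},{"tx": -0.035,"ty": 0.062,"tz": 0,"roll": 0,"fingers": 0},{"tx": 0,"ty": 0,"tz": 0,"roll": 0,"fingers": 0}])

```text
time: 23.97
eef_pos: [526.9, -60.3, 108.4]
orientation: [-179.9, 0.1, -172.6]
ft_force: [1.4, 0.2, 5.8]
opening: 21.9
```

```bash
python3 -c "
from avg import avg; avg(4)"
```

```text
avg q 0.520 Fres 1.44 Fz 5.83 z 108.4 F: [1.  1.8 1.4 1.6] t 24.2
```

Request:
play_rows(plan=[{"tx": 0,"ty": 0,"tz": 0,"roll": 0,"fingers": 0.45},{"tx": 0,"ty": 0,"tz": 0,"roll": 0,"fingers": 0.45},{"tx": 0,"ty": 0,"tz": 0,"roll": 0,"fingers": 0.45},{"tx": 0,"ty": 0,"tz": 0,"roll": 0,"fingers": 0.45},{"tx": 0,"ty": 0,"tz": 0,"roll": 0,"fingers": 0.45},{"tx": 0,"ty": 0,"tz": 0,"roll": 0,"fingers": 0.45}])

```text
time: 24.67
eef_pos: [525.1, -60.3, 107.6]
orientation: [180.0, -0.0, -172.6]
ft_force: [0.7, 0.2, 0.2]
opening: 39.2
```

```bash
python3 f.py
```

```text
t 24.67 fx -64.4 fy 37.2 z 107.6 | Ffx -0.7 Ffy -0.1 Fz 0.2 | yaw -172.6 open 39.2
q 0.524 r 74.4  F_resist 0.43 F_rad 0.58
```

Request:
play_rows(plan=[{"tx": 0,"ty": 0,"tz": -0.2,"roll": 0,"fingers": 0.45},{"tx": 0,"ty": 0,"tz": -0.5,"roll": 0,"fingers": 0.45},{"tx": 0,"ty": 0,"tz": -0.6,"roll": 0,"fingers": 0.45},{"tx": 0,"ty": 0,"tz": -0.6,"roll": 0,"fingers": 0.45},{"tx": 0,"ty": 0,"tz": -0.6,"roll": 0,"fingers": 0.45},{"tx": 0,"ty": 0.5,"tz": -0.3,"roll": 0,"fingers": 0.45},{"tx": 0,"ty": 0.6,"tz": 0,"roll": 0,"fingers": 0.45},{"tx": 0,"ty": 0.6,"tz": 0,"roll": 0,"fingers": 0.45},{"tx": 0,"ty": 0.6,"tz": 0,"roll": 0,"fingers": 0.45},{"tx": 0,"ty": 0.6,"tz": 0,"roll": 0,"fingers": 0.45},{"tx": 0,"ty": 0.6,"tz": 0,"roll": 0,"fingers": 0.45},{"tx": 0,"ty": 0.6,"tz": 0,"roll": 0,"fingers": 0.45},{"tx": 0,"ty": 0.6,"tz": 0,"roll": 0,"fingers": 0.45},{"tx": 0,"ty": 0.6,"tz": 0,"roll": 0,"fingers": 0.45},{"tx": 0,"ty": 0,"tz": 0,"roll": 0,"fingers": 0.45}])

```text
time: 25.92
eef_pos: [497.6, 153.4, 220.5]
orientation: [179.9, 0.0, -172.5]
ft_force: [0.5, -0.3, -0.8]
opening: 39.6
```

Run:
```python
from h import *; from f import O,ex,ey; from station import cams
t=cams.snapshot("top");s=cams.snapshot("side"); pickle.dump((t,s),open("end.pkl","wb"))
for x in(t,s): print([(c,k[4],dep(x,*c).round(0)) for c,k in redblobs(x)])
cv2.imwrite("pics/c4.png",np.hstack([cv2.resize(t["img"][125:255,155:285],(390,390)),cv2.resize(s["img"][160:290,200:330],(390,390))])[...,::-1])
```

```text
[(array([463.3,  91.6]), np.int32(211), array([ 674., -515.,   12.])), (array([474.5, 107.4]), np.int32(210), array([ 641., -537.,   13.])), (array([367.7, 158.3]), np.int32(95), array([ 535., -316.,   11.])), (array([238.9, 151.7]), np.int32(97), array([528., -57., 134.]))]
[(array([248.3, 148.4]), np.int32(36), array([ 532., -312.,   12.]))]
```

View pics/c4.png

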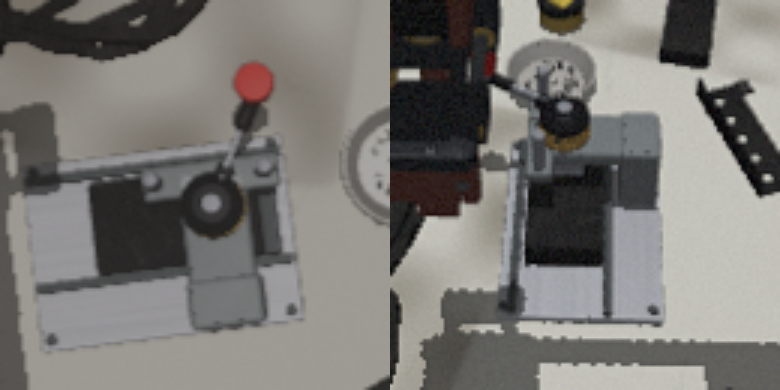

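```bash
python3 - <<'E'
from h import *; from f import O,ex,ey
t,s=pickle.load(open("end.pkl","rb"))
for u,v in((92,183),(99,273)):
    d=plane(t,155+u/3-.3,125+v/3-.3,32)[:2]-O; print("case end",d@ex,d@ey)
d=plane(t,238.9,151.7,136)[:2]-O; print("knob",d@ex,d@ey)
a=pickle.load(open("top0.pkl","rb"))["img"][150:215,264:390]; b=t["img"][150:215,264:390]
print("diff dish/tub/driver",np.abs(a.astype(int)-b).mean())
E
python3 - <<'E'
from station import arm
print(arm.job_done())
E
```

```text
case end -29.070794077993536 -81.93280597824385
case end 30.995247709324147 -83.95144430638086
knob -67.18727951235164 34.33222689181973
diff dish/tub/driver 7.4215710215710216
the job is handed in; nothing more can be done
None
```

The case is pushed home and clamped, and the lever is down in its teeth with the gripper clear. I handed the job in at about 26 s.

**Case home:** I pushed until the resistance jumped from about 1.5 N to over 13 N. The last picture puts its free end at about y = -83 mm, where home is -85 mm. That is within the camera's accuracy.

**Clamping:** It took two clockwise strokes. Held still, the arc force was about 5.4 N before the foot touched and 9.2 N at the end. That is about 3.8 N above steady, inside the 3 to 4.5 N window.

**Weak spot:** The steady force is slightly uncertain. It read about 6.0 N while moving, against 5.2 to 5.6 N when still. I compared still readings with still readings. Against the moving 6.0 N figure, the margin would be only about 3.2 N.

**Lever springback:** When I let the lever relax, it sprang back further than the stated 0.8 mm per N. I pushed it again and the force came back at nearly the same angle, so I don't think the screw backed off.

**Lever seated:** The knob's top dropped from about 147 mm to 134 mm (136 mm expected when seated). The knob came to rest at a swing of about 0.47 rad.

**Dish, tub and screwdriver:** I never went near them. The screwdriver's marker moved by no more than about 1 pixel, and the dish looks unmoved in the last crop. I did not measure the tub or the dish. The plain before/after comparison of that area came out at 7 grey levels, which could be shadow or noise, so it settles nothing.

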